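Fit the fresh smoke filter to the air blower

ROBOT

A 6-joint arm with a two-finger parallel gripper is mounted at the origin on the work surface. World frame = base frame: x ahead of the robot, y to its left, z up, the work surface at z = 0. Lengths are in mm, angles in rad, forces in N, time in s.
With the tool pointing down it reaches from about 400 to 925 mm from the base axis. Payload 12.5 kg.
Tool frame: the origin (TCP) lies at the very end of the fingers, on their centre line; the grasp point (between the pads) lies 19 mm behind it (env.grip_point_offset is the distance from the TCP to the grasp point, in mm); z points along the fingers, y is the direction in which the jaws open and shut (so a half turn about z gives the same grasp; the last joint's range is limited). The gripper opens to 95 mm and grips with 3 to 60 N. Pads are 20 mm wide; open, the fingers measure 119 mm over their backs; the gripper's body (75 mm by 180 mm) begins 59 mm behind the grasp point.
Start: joints at [-1.443, 0.491, 1.559, -0, 1.092, -0.106], TCP at [144.819, -608.008, 214.661] pointing down, gripper open.
Joint ranges: [-3.1, 3.1], [-0.84, 2.19], [0.05, 2.79], [-1.13, 4.28], [0.06, 2.93], [-2.69, 2.69]. Speed limits (rad/s): [2.22, 2.22, 2.79, 3.14, 3.14, 3.14].

INTERFACE

Orientations are given as [roll, pitch, yaw] about the fixed x, y, z axes, in that order (R = Rz(yaw) Ry(pitch) Rx(roll)).
In Python, from cell import env gives the robot as it stands.
- The arm moves only by the tool drive_tool, never from a script. Its argument "commands" is a list of rows, each an object of numbers: "dx", "dy", "dz": the shift along the world's x, y, z in mm; "yaw": the turn about the world's z in degrees. In form: [{"dx": .., "dy": .., "dz": .., "yaw": ..}, ...]. A call has 1 to 5 rows; each row shifts and turns the commanded pose from where the row before left it; what a row does not reach is not made up. A row lasts 1/12 s, in which the tool goes at most 41.7 mm and 7.16 degrees, less where a joint would pass 70% of its speed; a pose out of reach is approached as far as the arm can. A call with a gripper value outside its range is refused whole. "grip" is the opening, from 0 (shut) to 1 (fully open), set as the call begins (left out, the last holds). The fingers move at their own pace and stop on an object; the grip force is fixed at half the most. Time passes only in rows, so rows that do not move let the fingers close. It gives the time, the measured TCP pose, the force and the opening at its end, in the units of the state.
- env.state(): the state, without advancing time (a new reading comes with each control period).
- env.read_camera(name): name is "scene" or "top" or "wrist"; returns the picture (480x640x3 uint8, red, green, blue); there is no depth.
- env.calibration(name): a dict with "intrinsics" (3x3 intrinsics, pixels), "rvec" (rotation vector, rad) and "tvec" (3), from world to camera coordinates, as OpenCV has them. Camera axes: x right, y down, z forward; pixel columns grow to the right and rows downward; lengths in mm; the calibration is good to about 2 mm. The wrist camera is an equidistant fisheye: a pixel r from the principal point sees the ray r / f radians off the axis. A picture is of the moment at which its call begins: read the wrist's pose just before it. calibration takes no time and is no camera call; for the wrist camera it gives the pose at the moment of the call.
- env.job_done(): hands the job in, once; it reports no verdict.
Trained networks look in the newest picture that a camera, given by its name, has taken for a name from the list of things; names that differ only in an ending like _2 or _b are one class to them, and where a whole thing is asked for, a point or a joint stands for the part that bears it (a point fixed in the world has none). Each returns a list of dicts, best first, with "conf" (0 to 1); they miss things now and then, are a little off and sometimes report something else, mostly with a low value. They report only what shows in the picture. A call takes as long as a camera call.
- env.trace(query, camera): "pixels" (480x640 bool, what is visible of it) and "pixel" ([column, row] in pixels, amid what is visible of it).
- env.place_of(query, camera): "pixel" ([column, row] in pixels: a listed point, or the origin of a listed thing).
The state is a dict: "t": time; "joints": joint angles; "qvel": joint speeds; "tau": joint torques, N m; "eef_pos": TCP position; "tcp_rot": TCP orientation; "ft_force": force on the tool from outside, world axes, zero at the start; "moment": the same for the moment, N m; "opening": opening from 0.0 (shut) to 1.0 (fully open).
Only numpy, scipy, OpenCV 4.12 (cv2) and the standard library are available. Lean on these libraries where they do the work, as an engineer would, in place of code of your own. Each camera call takes 0.05 s, during which the arm holds its last target.

TASK

Fit the fresh smoke filter (clean white body, green grip bar) to the port of the blue air blower: set its two lugs into the slots beside the yellow marks, push it down against the spring and turn it a quarter turn clockwise (seen from above) so that it locks, then let go. Leave the sooty black filter and the orange-barred filter standing where they are.

Things in the scene. Friction and masses are not known exactly. Their poses are not given: they have to be found in the camera images.
- fresh_filter: Loose 150 g filter: clean white round body, green band and grip bar; stands upright. Origin: centre of underside, z up. Cone spigot dia 36 to 48 mm, z 0-16; at its foot two lugs along x: 68 mm tip to tip, 10 wide, z 0-6. Body dia 84, z 16-48, soft seal beneath. Grip bar z 48-78, 60 long along x (above the lugs), 16 thick along y: pinch it from above. A half turn looks the same.
- sooty_filter: A used filter, same shape, size and axes as fresh_filter, with a soot-black body and a green bar. To be left alone.
- orange_filter: A filter of another kind, same shape, size and axes as fresh_filter, white body with an orange band and bar. To be left alone.
- port (a point): Centre of the 52 mm port in the blower's flat blue top (200x160 mm, fixed), 62 mm above bench; z up. Slots along +x and -x: 24 wide, to 40 mm from the axis, yellow marks outside. Spring seat 4 mm down: 3 to 7 N. Enter with filter x along port x; body meets the top with filter origin 16 mm down, lugs 3 mm below the ledges. Turn 90 deg clockwise (stop 5-15 deg later). Locked: origin 13 mm down.

How it is judged:
By the outcome, as a careful person would: the job done as asked, in the order asked, and still so for the second after the job is handed in, with the robot touching nothing.
It also fails if it takes over 43 s, if anything falls off the work surface, if the arm or the gripper's body presses on something with over 40 N, if the wrist force passes 120 N, or if a joint passes its speed limit or range.

## Working session

There is one attempt and no reset: what is moved stays moved. The work goes in short steps, Python scripts to look and compute and a tool call to move; the robot and the scene stay as the last step left them, time stands still between calls to the robot, and variables do not carry over. Pictures are saved under pics/ and viewed, and the job is handed in when it is done.

Besides the shell and the picture viewer there is one more tool, called after ">>>" by a JSON object that holds its "api" and its "payload", one argument or row to a line. drive_tool: Moves the arm, as the interface text tells. Its arguments: {"type":"object","properties":{"commands":{"type":"array"},"grip":{"type":"number"}},"required":["commands"]}

```bash
mkdir -p pics; cat > h.py <<'E'
from cell import env
import numpy as np, cv2
def save(n,f):
    im=env.read_camera(n); cv2.imwrite('pics/'+f,im[:,:,::-1]); return im
def ray(cam,px):
    c=env.calibration(cam); K=np.array(c['intrinsics'],float); R,_=cv2.Rodrigues(np.array(c['rvec'],float)); t=np.array(c['tvec'],float).ravel()
    x=(px[0]-K[0,2])/K[0,0]; y=(px[1]-K[1,2])/K[1,1]
    if cam=='wrist':
        r=np.hypot(x,y); s=np.sin(r)/r if r>1e-9 else 1; d=np.array([x*s,y*s,np.cos(r)])
    else: d=np.array([x,y,1.])
    return -R.T@t, R.T@d
def at_z(cam,px,z):
    o,d=ray(cam,px); return o+d*(z-o[2])/d[2]
E
python3 - <<'E'
from h import *
print(env.state())
for n in ['scene','top','wrist']:
    save(n,n+'0.png'); c=env.calibration(n); print(n,c['intrinsics'],ray(n,(320,240)))
    for q in ['fresh_filter','sooty_filter','orange_filter','port']:
        try:
            for r in env.place_of(q,n)[:3]:
                print(q,r['conf'],r['pixel'],at_z(n,r['pixel'],62 if q=='port' else 0))
        except Exception as e: print(e)
print(env.state()['t'])
E
```

```text
{'t': 0.0, 'joints': array([-1.44259212e+00,  4.91565657e-01,  1.55945892e+00,  7.10922886e-06,
        1.09168622e+00, -1.05622616e-01]), 'qvel': array([-0.00044481,  0.00067072,  0.00096058, -0.0013874 ,  0.0008755 ,
        0.00029972]), 'tau': array([-2.40897403e-03, -6.12653947e+01, -2.58188438e+01,  6.93266024e-02,
        4.81971481e-02, -7.80246728e-05]), 'eef_pos': array([ 144.79225095, -607.74529226,  214.05469805]), 'tcp_rot': array([-3.14048141e+00, -1.24151498e-04,  2.33823474e-01]), 'ft_force': array([-0.00038691,  0.01741546,  0.23171877]), 'moment': array([ 0.00227996, -0.05813302, -0.01377622]), 'opening': 1.0002494809896902}
scene [[527.42336484   0.         319.17705975]
 [  0.         527.42336484 238.82407024]
 [  0.           0.           1.        ]] (array([1216.03177844, -604.33035096,  725.49691968]), array([-0.60884052,  0.51543203, -0.60303437]))
fresh_filter 0.71 [346.1, 285.2] [635.26031326 -43.32299062   0.        ]
sooty_filter 0.92 [273.6, 249.9] [443.86405002 -86.20378687   0.        ]
orange_filter 0.91 [218.0, 327.8] [ 566.21595361 -305.5301661     0.        ]
port 0.57 [384.8, 190.0] [496.65844331 207.85756506  62.        ]
top [[457.02885076   0.         321.68646238]
 [  0.         457.02885076 239.6036459 ]
 [  0.           0.           1.        ]] (array([388.05376608, -25.59255852, 999.10804401]), array([ 0.16443683, -0.03831827, -0.98565035]))
fresh_filter 0.92 [310.6, 205.2] [633.22028267 -41.4308238    0.        ]
sooty_filter 0.88 [323.3, 291.7] [440.87348469 -74.35962291   0.        ]
orange_filter 0.61 [428.6, 239.0] [ 564.58712561 -308.17448793    0.        ]
port 0.69 [182.4, 259.1] [496.24595173 217.47559827  62.        ]
wrist [[371.64829954   0.         317.41960115]
 [  0.         371.64829954 234.97339403]
 [  0.           0.           1.        ]] (array([ 217.38670009, -591.33883431,  384.57544037]), array([-0.26771959, -0.07083992, -0.96088913]))
0.75
```

View pics/top0.png

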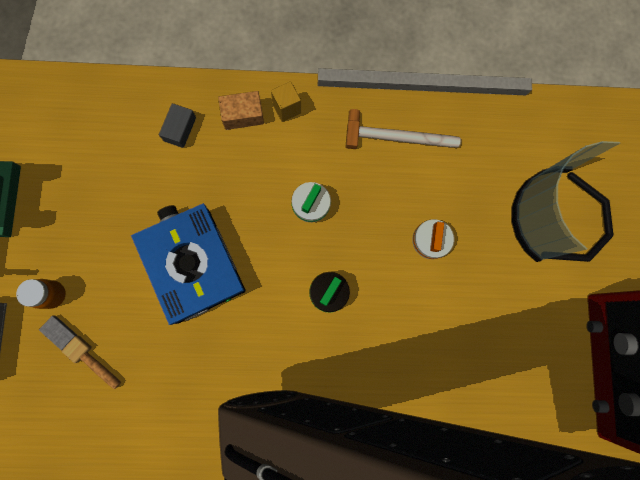

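View pics/scene0.png

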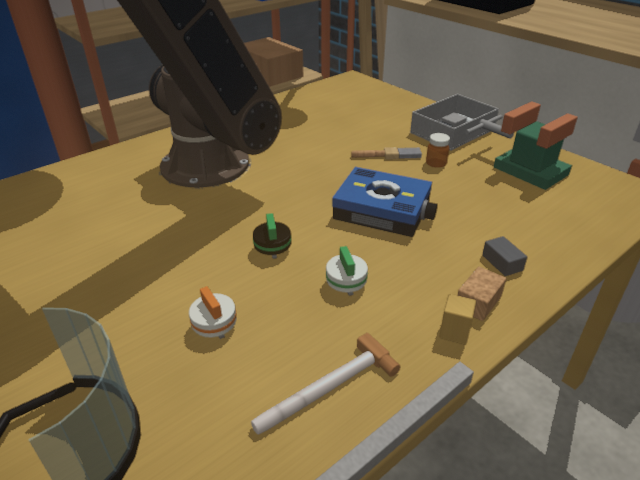

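The top view shows the fresh filter at about (311,202) and the port at about (187,262), with yellow marks at (175,237) and (198,290). The sooty filter is at (330,291) and the orange one at (436,238).

```bash
cat >> h.py <<'E'
def blobs(im,kind,box):
    h=cv2.cvtColor(im,cv2.COLOR_RGB2HSV); H,S,V=[h[...,i].astype(int) for i in range(3)]
    m={'green':(H>55)&(H<90)&(S>120)&(V>60),'yellow':(H>25)&(H<36)&(S>150)&(V>150)}[kind]
    mm=np.zeros(m.shape,np.uint8); x0,y0,x1,y1=box; mm[y0:y1,x0:x1]=m[y0:y1,x0:x1]
    n,l,s,c=cv2.connectedComponentsWithStats(mm)
    out=[]
    for i in range(1,n):
        if s[i,4]>15:
            cn=np.argwhere(l==i)[:,::-1].astype(np.float32); out.append((s[i,4],c[i],cv2.minAreaRect(cn)))
    return out
E
python3 - <<'E'
from h import *
im=cv2.imread('pics/top0.png')[:,:,::-1].copy()
for a,c,r in blobs(im,'green',(280,170,345,230)):
    P=np.array([at_z('top',p,78) for p in cv2.boxPoints(r)]); print('green',a,c,at_z('top',c,78)); print(P)
ys=[]
for a,c,r in blobs(im,'yellow',(130,200,245,325)):
    p=at_z('top',c,62); ys.append(p); print('y',a,c,p)
if len(ys)==2:
    d=ys[1]-ys[0]; print(np.mean(ys,0),np.degrees(np.arctan2(d[1],d[0])),np.linalg.norm(d))
big=cv2.resize(im[165:330,125:350],None,fx=3.5,fy=3.5,interpolation=cv2.INTER_CUBIC); cv2.imwrite('pics/crop1.png',big[:,:,::-1])
E
```

```text
green 224 [310.76339286 197.76785714] [629.91626285 -40.100086    78.        ]
[[605.26719228 -18.99916082  78.        ]
 [661.85934518 -47.34377711  78.        ]
 [654.43256344 -61.35775624  78.        ]
 [597.96004749 -32.87705732  78.        ]]
y 70 [174.42857143 235.72857143] [543.98533286 237.13394167  62.        ]
y 71 [197.87323944 288.73239437] [437.02147057 182.27037608  62.        ]
[490.50340172 209.70215888  62.        ] -152.84594883134835 120.21347122517876
```

View pics/crop1.png

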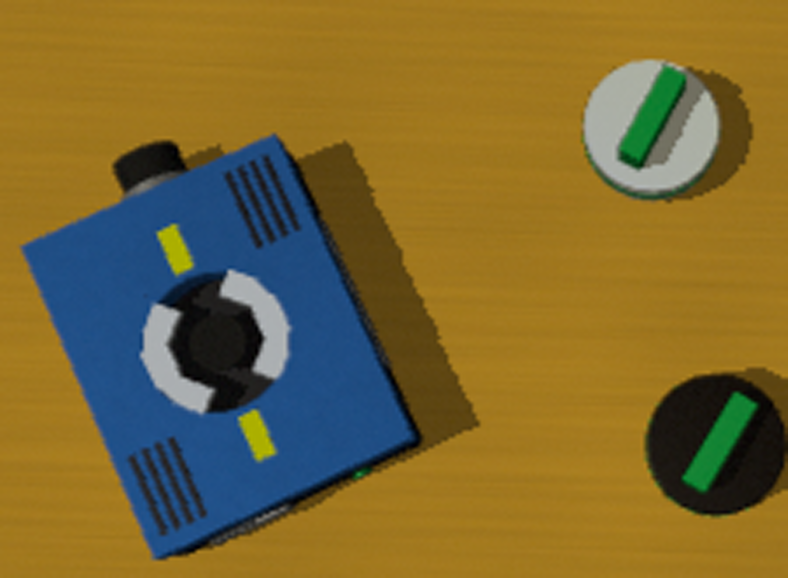

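>>> {"api": "drive_tool", "payload": {
  "commands": [
    {"dx":24,"dy":28,"yaw":7},
    {"dx":24,"dy":28,"yaw":7},
    {"dx":24,"dy":28,"yaw":7},
    {"dx":24,"dy":28,"yaw":7},
    {"dx":24,"dy":28,"yaw":7}
  ],
  "grip": 1
}}

```text
invalid input
```

>>> {"api": "drive_tool", "payload": {
  "commands": [
    {"dx":24,"dy":28,"yaw":7},
    {"dx":24,"dy":28,"yaw":7},
    {"dx":24,"dy":28,"yaw":7},
    {"dx":24,"dy":28,"yaw":7},
    {"dx":24,"dy":28,"yaw":7}
  ]
}}

```text
invalid input
```

>>> {"api": "drive_tool", "payload": {
  "commands": [
    {"dx":24,"dy":28,"yaw":7},
    {"dx":24,"dy":28,"yaw":7},
    {"dx":24,"dy":28,"yaw":7},
    {"dx":24,"dy":28,"yaw":7},
    {"dx":24,"dy":28,"yaw":7}
  ]
}}

```text
invalid input
```

>>> {"api": "drive_tool", "payload": {
  "commands": [
    {"dx":24,"dy":28,"yaw":7},
    {"dx":24,"dy":28,"yaw":7},
    {"dx":24,"dy":28,"yaw":7},
    {"dx":24,"dy":28,"yaw":7},
    {}
  ]
}}

```text
invalid input
```

Probably every key has to be given in each row.

>>> {"api": "drive_tool", "payload": {
  "commands": [
    {"dx":24,"dy":28,"dz":0,"yaw":7},
    {"dx":24,"dy":28,"dz":0,"yaw":7},
    {"dx":24,"dy":28,"dz":0,"yaw":7},
    {"dx":24,"dy":28,"dz":0,"yaw":7},
    {"dx":24,"dy":28,"dz":0,"yaw":7}
  ],
  "grip": 1
}}

```text
t: 1.17
eef_pos: [265.5, -466.6, 214.7]
tcp_rot: [3.141, 0.0, 0.85]
ft_force: [0.7, -1.1, -0.3]
opening: 0.998
```

>>> {"api": "drive_tool", "payload": {
  "commands": [
    {"dx":24,"dy":28,"dz":0,"yaw":7},
    {"dx":24,"dy":28,"dz":0,"yaw":7},
    {"dx":24,"dy":28,"dz":0,"yaw":7},
    {"dx":24,"dy":28,"dz":0,"yaw":7},
    {"dx":24,"dy":28,"dz":0,"yaw":7}
  ]
}}

```text
t: 1.58
eef_pos: [385.7, -326.5, 214.9]
tcp_rot: [3.141, 0.0, 1.461]
ft_force: [0.1, -0.3, -0.4]
opening: 0.999
```

>>> {"api": "drive_tool", "payload": {
  "commands": [
    {"dx":24,"dy":28,"dz":0,"yaw":7},
    {"dx":24,"dy":28,"dz":0,"yaw":7},
    {"dx":24,"dy":28,"dz":0,"yaw":7},
    {"dx":24,"dy":28,"dz":0,"yaw":7},
    {"dx":24,"dy":28,"dz":0,"yaw":7}
  ]
}}

```text
t: 2.0
eef_pos: [505.8, -186.4, 214.9]
tcp_rot: [3.141, 0.0, 2.072]
ft_force: [0.9, -1.1, -1.0]
opening: 1.001
```

>>> {"api": "drive_tool", "payload": {
  "commands": [
    {"dx":24,"dy":28,"dz":0,"yaw":7},
    {"dx":24,"dy":28,"dz":0,"yaw":7},
    {"dx":24,"dy":28,"dz":0,"yaw":7},
    {"dx":24,"dy":28,"dz":0,"yaw":7},
    {"dx":0,"dy":0,"dz":0,"yaw":0}
  ]
}}

```text
t: 2.42
eef_pos: [603.8, -71.7, 214.4]
tcp_rot: [3.14, 0.001, 2.566]
ft_force: [-0.0, 0.1, -0.2]
opening: 1.001
```

```bash
python3 - <<'E'
from h import *
print(env.state()['eef_pos'],env.state()['joints'])
im=save('wrist','w1.png')
for z in (78,):
  for a,c,r in blobs(im,'green',(0,0,640,480)):
    P=np.array([at_z('wrist',p,z) for p in cv2.boxPoints(r)]); print('green',a,c,at_z('wrist',c,z)); print(P)
E
```

```text
[603.78034978 -71.73776616 214.44847463] [-2.27327283e-01  4.66314963e-01  1.60350002e+00  1.19264429e-03
  1.07053909e+00 -1.22326498e+00]
green 1259 [197.01906275  74.04130262] [438.29899996 -86.77079438  78.        ]
[[ 406.32691731  -78.55280738   78.        ]
 [ 416.86686375  -64.70133134   78.        ]
 [ 468.44825959  -94.80624127   78.        ]
 [ 458.60676543 -108.90589095   78.        ]]
green 1203 [362.87115544 228.36907731] [627.0050744  -43.61164619  78.        ]
[[596.92245085 -36.77022932  78.        ]
 [604.24090735 -23.23870945  78.        ]
 [658.99338356 -50.98166482  78.        ]
 [651.12906685 -65.11923538  78.        ]]
```

View pics/w1.png

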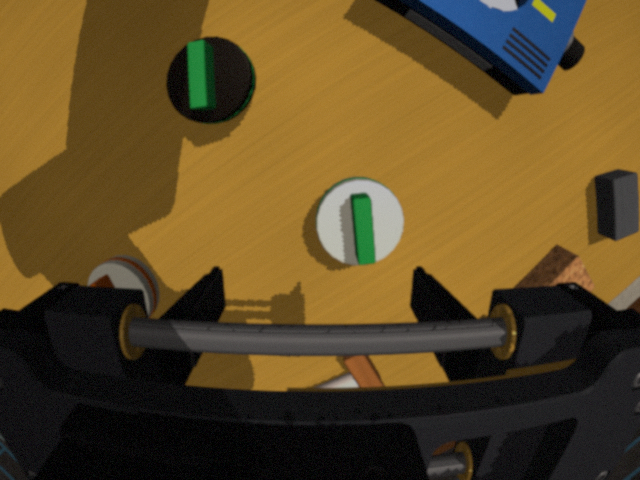

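The wrist view shows the fresh filter at (361,222), clear of the fingers. The sooty filter is at (210,80). I'll refine the centre using the white disc.

```bash
python3 - <<'E'
from h import *
for cam,f,box in (('top','top0.png',(285,175,340,230)),('wrist','w1.png',(300,165,420,275))):
    im=cv2.imread('pics/'+f); h=cv2.cvtColor(im,cv2.COLOR_BGR2HSV)
    m=((h[...,1]<60)&(h[...,2]>90)).astype(np.uint8); mm=np.zeros_like(m); x0,y0,x1,y1=box; mm[y0:y1,x0:x1]=m[y0:y1,x0:x1]
    mm=cv2.morphologyEx(mm,cv2.MORPH_OPEN,np.ones((3,3)))
    c=max(cv2.findContours(mm,cv2.RETR_EXTERNAL,cv2.CHAIN_APPROX_NONE)[0],key=cv2.contourArea)
    P=np.array([at_z(cam,p,48)[:2] for p in cv2.convexHull(c)[:,0].astype(float)])
    (cx,cy),r=cv2.minEnclosingCircle(P.astype(np.float32)); A=np.c_[2*P,np.ones(len(P))]; s=np.linalg.lstsq(A,(P**2).sum(1),rcond=None)[0]
    print(cam,cx,cy,r,s[:2],np.sqrt(s[2]+s[:2]@s[:2]))
E
```

```text
top 630.9832153320312 -40.12514877319336 41.85588455200195 [631.29163029 -40.24525523] 41.2556912126695
wrist 628.8535766601562 -44.25401306152344 41.793678283691406 [629.02685897 -44.14200516] 41.33365139896113
```

>>> {"api": "drive_tool", "payload": {
  "commands": [
    {"dx":14,"dy":16,"dz":-20,"yaw":3.3},
    {"dx":14,"dy":16,"dz":-20,"yaw":3.3},
    {"dx":0,"dy":0,"dz":-20,"yaw":0},
    {"dx":0,"dy":0,"dz":0,"yaw":0},
    {"dx":0,"dy":0,"dz":0,"yaw":0}
  ]
}}

```text
t: 2.88
eef_pos: [628.1, -44.6, 154.3]
tcp_rot: [-3.141, -0.002, 2.669]
ft_force: [0.3, 0.9, 0.1]
opening: 1.001
```

```bash
python3 - <<'E'
from h import *
s=env.state();print(s['eef_pos'],s['tcp_rot'],s['joints'])
im=save('wrist','w2.png')
for a,c,r in blobs(im,'green',(200,100,450,400)):
    P=np.array([at_z('wrist',p,78) for p in cv2.boxPoints(r)]); print('green',a,c,at_z('wrist',c,78)); print(P)
E
```

```text
[628.06991685 -44.64259534 154.25196833] [-3.14087678e+00 -1.96735562e-03  2.66865330e+00] [-1.75765206e-01  5.60375453e-01  1.61040449e+00 -1.31167025e-04
  9.72903457e-01 -1.27354894e+00]
green 1713 [323.33566842 241.98365441] [629.49781826 -41.02790319  78.        ]
[[654.98470145 -62.26319696  78.        ]
 [599.99854188 -33.89043062  78.        ]
 [606.44431859 -21.26595876  78.        ]
 [661.91118477 -48.78834487  78.        ]]
```

View pics/w2.png

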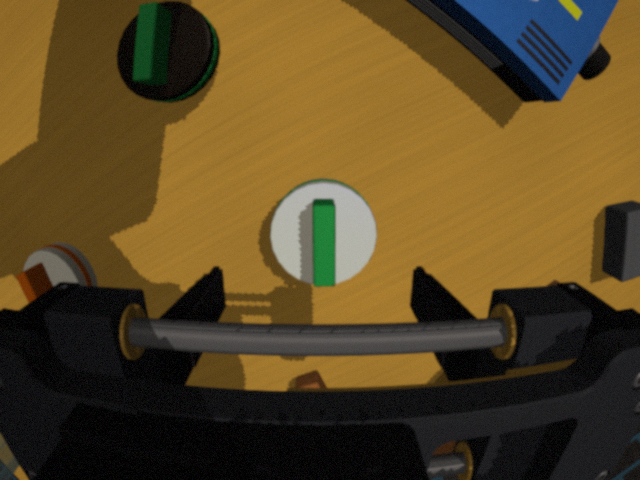

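The bar is upright at about (324,242) and lined up with the jaws. The centre works out to about (630.6, −41.6), so I'm going down to it.

>>> {"api": "drive_tool", "payload": {
  "commands": [
    {"dx":2.4,"dy":2.8,"dz":-30,"yaw":0},
    {"dx":0,"dy":0,"dz":-30,"yaw":0},
    {"dx":0,"dy":0,"dz":-25,"yaw":0},
    {"dx":0,"dy":0,"dz":-16,"yaw":0},
    {"dx":0,"dy":0,"dz":0,"yaw":0}
  ]
}}

```text
t: 3.35
eef_pos: [630.1, -41.9, 52.2]
tcp_rot: [-3.141, -0.003, 2.669]
ft_force: [0.8, -0.5, -0.2]
opening: 1.001
```

>>> {"api": "drive_tool", "payload": {
  "commands": [
    {"dx":0,"dy":0,"dz":0,"yaw":0},
    {"dx":0,"dy":0,"dz":0,"yaw":0},
    {"dx":0,"dy":0,"dz":0,"yaw":0},
    {"dx":0,"dy":0,"dz":0,"yaw":0},
    {"dx":0,"dy":0,"dz":0,"yaw":0}
  ],
  "grip": 0
}}

```text
t: 3.77
eef_pos: [631.6, -41.3, 54.8]
tcp_rot: [3.141, 0.002, 2.67]
ft_force: [-0.4, -0.3, 0.8]
opening: 0.705
```

>>> {"api": "drive_tool", "payload": {
  "commands": [
    {"dx":0,"dy":0,"dz":0,"yaw":0},
    {"dx":0,"dy":0,"dz":0,"yaw":0},
    {"dx":0,"dy":0,"dz":0,"yaw":0},
    {"dx":0,"dy":0,"dz":0,"yaw":0},
    {"dx":0,"dy":0,"dz":0,"yaw":0}
  ]
}}

```text
t: 4.18
eef_pos: [631.2, -41.2, 53.6]
tcp_rot: [3.142, -0.0, 2.67]
ft_force: [0.7, -0.5, -1.2]
opening: 0.353
```

>>> {"api": "drive_tool", "payload": {
  "commands": [
    {"dx":0,"dy":0,"dz":0,"yaw":0},
    {"dx":0,"dy":0,"dz":0,"yaw":0},
    {"dx":0,"dy":0,"dz":0,"yaw":0},
    {"dx":0,"dy":0,"dz":0,"yaw":0},
    {"dx":0,"dy":0,"dz":0,"yaw":0}
  ]
}}

```text
t: 4.6
eef_pos: [631.2, -41.2, 53.6]
tcp_rot: [3.142, -0.0, 2.67]
ft_force: [-0.4, -0.8, -0.2]
opening: 0.164
```

>>> {"api": "drive_tool", "payload": {
  "commands": [
    {"dx":0,"dy":0,"dz":0,"yaw":0},
    {"dx":0,"dy":0,"dz":0,"yaw":0},
    {"dx":0,"dy":0,"dz":10,"yaw":0},
    {"dx":0,"dy":0,"dz":30,"yaw":0},
    {"dx":0,"dy":0,"dz":0,"yaw":0}
  ]
}}

```text
t: 5.02
eef_pos: [633.1, -41.4, 98.4]
tcp_rot: [3.14, 0.005, 2.67]
ft_force: [1.3, -0.5, -0.3]
opening: 0.167
```

>>> {"api": "drive_tool", "payload": {
  "commands": [
    {"dx":0,"dy":0,"dz":20,"yaw":0},
    {"dx":-11,"dy":20,"dz":20,"yaw":6.8},
    {"dx":-11,"dy":20,"dz":20,"yaw":6.8},
    {"dx":-11,"dy":20,"dz":20,"yaw":6.8},
    {"dx":-11,"dy":20,"dz":0,"yaw":6.8}
  ]
}}

```text
t: 5.43
eef_pos: [588.0, 39.5, 177.7]
tcp_rot: [-3.141, 0.006, -3.133]
ft_force: [1.3, 0.1, -0.3]
opening: 0.164
```

>>> {"api": "drive_tool", "payload": {
  "commands": [
    {"dx":-11,"dy":20,"dz":0,"yaw":6.8},
    {"dx":-11,"dy":20,"dz":0,"yaw":6.8},
    {"dx":-11,"dy":20,"dz":0,"yaw":6.8},
    {"dx":-11,"dy":0,"dz":0,"yaw":6.6},
    {"dx":0,"dy":0,"dz":0,"yaw":0}
  ]
}}

```text
t: 5.85
eef_pos: [541.5, 99.8, 174.1]
tcp_rot: [3.141, -0.001, -2.66]
ft_force: [0.9, -0.3, -1.9]
opening: 0.165
```

>>> {"api": "drive_tool", "payload": {
  "commands": [
    {"dx":0,"dy":0,"dz":0,"yaw":0},
    {"dx":0,"dy":0,"dz":0,"yaw":0},
    {"dx":0,"dy":0,"dz":0,"yaw":0}
  ]
}}

```text
t: 6.1
eef_pos: [543.9, 98.3, 173.7]
tcp_rot: [-3.141, 0.0, -2.67]
ft_force: [0.8, 0.4, -1.6]
opening: 0.168
```

```bash
python3 - <<'E'
from h import *
s=env.state();print(s['eef_pos'],s['tcp_rot'],s['joints'])
im=save('wrist','w3.png'); tp=save('top','top3.png'); save('scene','scene3.png')
for cam,i,box in (('wrist',im,(0,0,640,480)),('top',tp,(130,200,245,325))):
  ys=[]
  for a,c,r in blobs(i,'yellow',box):
    p=at_z(cam,c,62); ys.append(p); print(cam,a,c,p)
  if len(ys)==2:
    d=ys[1]-ys[0]; print(np.mean(ys,0),np.degrees(np.arctan2(d[1],d[0])),np.linalg.norm(d))
E
```

```text
[543.90262922  98.26448759 173.74413422] [-3.14147117e+00  4.04091969e-04 -2.67043585e+00] [ 5.91970704e-02  4.35582697e-01  1.78539373e+00  6.34375027e-05
  9.20197300e-01 -1.98279444e+00]
wrist 376 [470.8856383  160.75797872] [435.94733101 180.25875862  62.        ]
wrist 297 [457.28282828 298.78114478] [542.26072288 234.83378866  62.        ]
[489.10402695 207.54627364  62.        ] 27.17329185108832 119.50301751401283
```

View pics/w3.png

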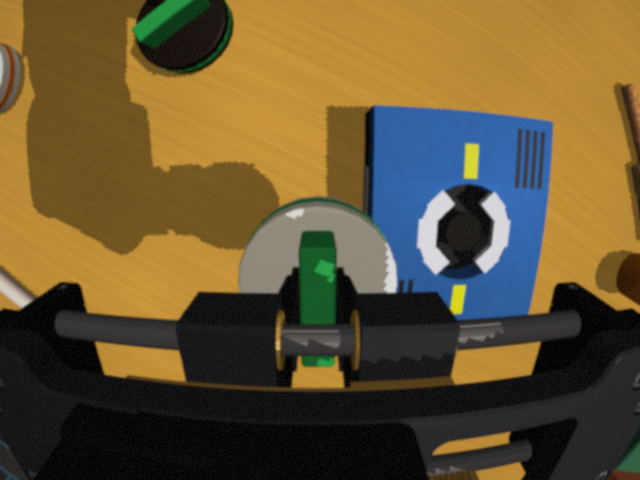

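The wrist view shows the port at about (464,231) with both marks visible; the lower one at (457,298) is partly hidden. The port centre is about (490, 208.5) on a 27° axis, and the filter hangs level and lined up with it.

>>> {"api": "drive_tool", "payload": {
  "commands": [
    {"dx":-13,"dy":28,"dz":0,"yaw":0},
    {"dx":-14,"dy":28,"dz":0,"yaw":0},
    {"dx":-14,"dy":28,"dz":0,"yaw":0},
    {"dx":-13,"dy":26,"dz":0,"yaw":0},
    {"dx":0,"dy":0,"dz":0,"yaw":0}
  ]
}}

```text
t: 6.67
eef_pos: [487.4, 211.8, 173.7]
tcp_rot: [3.141, -0.0, -2.666]
ft_force: [0.5, 0.3, -2.4]
opening: 0.169
```

>>> {"api": "drive_tool", "payload": {
  "commands": [
    {"dx":0,"dy":0,"dz":-20,"yaw":0},
    {"dx":0,"dy":0,"dz":-16,"yaw":0},
    {"dx":0,"dy":0,"dz":0,"yaw":0},
    {"dx":0,"dy":0,"dz":0,"yaw":0},
    {"dx":0,"dy":0,"dz":0,"yaw":0}
  ]
}}

```text
t: 7.08
eef_pos: [489.8, 208.6, 138.3]
tcp_rot: [-3.142, 0.001, -2.668]
ft_force: [-0.7, -0.3, -1.0]
opening: 0.164
```

```bash
python3 - <<'E'
from h import *
s=env.state();print(s['eef_pos'],s['tcp_rot'],s['ft_force'])
im=save('scene','s4.png'); cv2.imwrite('pics/s4c.png',cv2.resize(im[100:260,300:470],None,fx=3.5,fy=3.5)[:,:,::-1])
im=save('top','t4.png'); im2=save('wrist','w4.png')
E
```

```text
[489.83797116 208.58100713 138.31107162] [-3.14151622e+00  6.44632230e-04 -2.66769770e+00] [-0.70830013 -0.25363891 -0.96777829]
```

View pics/s4c.png

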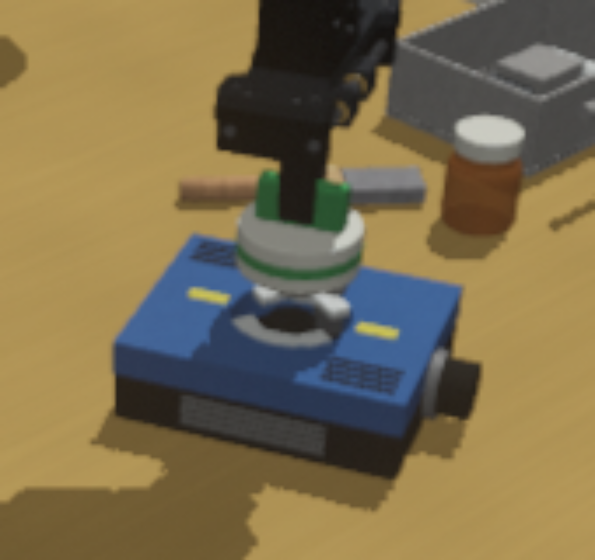

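View pics/w4.png

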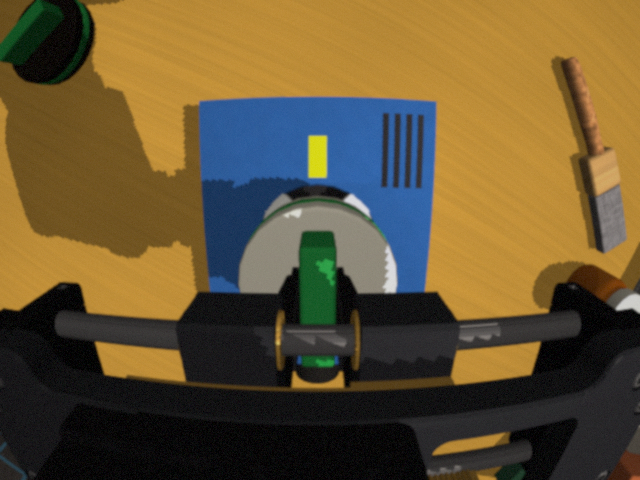

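The filter is lined up over the port, with the near mark at (317,157) in line with the bar. I'm lowering it with force checks.

>>> {"api": "drive_tool", "payload": {
  "commands": [
    {"dx":0,"dy":0,"dz":-9,"yaw":0},
    {"dx":0,"dy":0,"dz":-9,"yaw":0},
    {"dx":0,"dy":0,"dz":-6,"yaw":0},
    {"dx":0,"dy":0,"dz":0,"yaw":0},
    {"dx":0,"dy":0,"dz":0,"yaw":0}
  ]
}}

```text
t: 7.65
eef_pos: [489.0, 208.7, 113.0]
tcp_rot: [3.141, -0.001, -2.667]
ft_force: [-0.0, -0.1, -1.8]
opening: 0.167
```

>>> {"api": "drive_tool", "payload": {
  "commands": [
    {"dx":0,"dy":0,"dz":-3,"yaw":0},
    {"dx":0,"dy":0,"dz":-3,"yaw":0},
    {"dx":0,"dy":0,"dz":-3,"yaw":0},
    {"dx":0,"dy":0,"dz":0,"yaw":0},
    {"dx":0,"dy":0,"dz":0,"yaw":0}
  ]
}}

```text
t: 8.07
eef_pos: [489.4, 208.9, 104.8]
tcp_rot: [3.142, 0.001, -2.667]
ft_force: [-0.5, -0.5, 4.2]
opening: 0.165
```

>>> {"api": "drive_tool", "payload": {
  "commands": [
    {"dx":0,"dy":0,"dz":-2,"yaw":0},
    {"dx":0,"dy":0,"dz":-2,"yaw":0},
    {"dx":0,"dy":0,"dz":0,"yaw":0},
    {"dx":0,"dy":0,"dz":0,"yaw":0}
  ]
}}

```text
t: 8.4
eef_pos: [489.4, 208.8, 100.7]
tcp_rot: [3.142, 0.0, -2.667]
ft_force: [-0.2, 0.2, 3.8]
opening: 0.167
```

>>> {"api": "drive_tool", "payload": {
  "commands": [
    {"dx":0,"dy":0,"dz":-1,"yaw":0},
    {"dx":0,"dy":0,"dz":0,"yaw":0},
    {"dx":0,"dy":0,"dz":0,"yaw":0}
  ]
}}

```text
t: 8.65
eef_pos: [489.4, 208.9, 99.7]
tcp_rot: [-3.142, 0.0, -2.667]
ft_force: [0.6, -0.0, 4.4]
opening: 0.163
```

>>> {"api": "drive_tool", "payload": {
  "commands": [
    {"dx":0,"dy":0,"dz":-0.5,"yaw":-5},
    {"dx":0,"dy":0,"dz":0,"yaw":-5},
    {"dx":0,"dy":0,"dz":0,"yaw":-5},
    {"dx":0,"dy":0,"dz":0,"yaw":-5},
    {"dx":0,"dy":0,"dz":0,"yaw":-5}
  ]
}}

```text
t: 9.07
eef_pos: [489.4, 208.8, 99.5]
tcp_rot: [3.141, 0.001, -3.107]
ft_force: [-0.9, 0.2, 8.6]
opening: 0.165
```

>>> {"api": "drive_tool", "payload": {
  "commands": [
    {"dx":0,"dy":0,"dz":0,"yaw":-5},
    {"dx":0,"dy":0,"dz":0,"yaw":-5},
    {"dx":0,"dy":0,"dz":0,"yaw":-5},
    {"dx":0,"dy":0,"dz":0,"yaw":-5},
    {"dx":0,"dy":0,"dz":0,"yaw":-5}
  ]
}}

```text
t: 9.48
eef_pos: [489.4, 208.8, 99.6]
tcp_rot: [3.141, 0.001, 2.739]
ft_force: [0.5, 0.2, 7.8]
opening: 0.167
```

```bash
python3 - <<'E'
from h import *
s=env.state();print(s)
im=save('scene','s5.png'); cv2.imwrite('pics/s5c.png',cv2.resize(im[100:260,300:470],None,fx=3.5,fy=3.5)[:,:,::-1])
E
```

```text
{'t': 9.4833, 'joints': array([ 2.79122117e-01,  5.12915701e-01,  1.90501431e+00, -4.40528055e-05,
        7.22906880e-01, -8.89537927e-01]), 'qvel': array([ 3.08787630e-04, -5.17136088e-05,  9.83327238e-04,  6.05627234e-04,
       -1.46707803e-03,  1.03883974e+00]), 'tau': array([-6.40048063e-02, -5.03952456e+01, -1.59547663e+01,  7.10774353e-02,
        4.88498015e-02, -1.62311096e+00]), 'eef_pos': array([489.40953817, 208.8117009 ,  99.5876892 ]), 'tcp_rot': array([3.14113936e+00, 6.05429031e-04, 2.73948926e+00]), 'ft_force': array([0.53623827, 0.23896006, 7.80722462]), 'moment': array([ 0.07007237, -0.1634454 ,  0.09061129]), 'opening': 0.16690227364877466}
```

View pics/s5c.png

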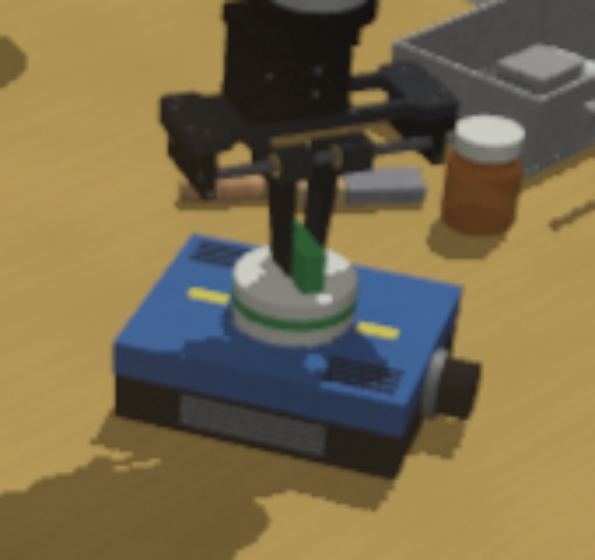

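The body is seated on the blower and turning freely with the filter. I'm carrying on the turn.

>>> {"api": "drive_tool", "payload": {
  "commands": [
    {"dx":0,"dy":0,"dz":0,"yaw":-5},
    {"dx":0,"dy":0,"dz":0,"yaw":-5},
    {"dx":0,"dy":0,"dz":0,"yaw":-5},
    {"dx":0,"dy":0,"dz":0,"yaw":-5},
    {"dx":0,"dy":0,"dz":0,"yaw":-5}
  ]
}}

```text
t: 9.95
eef_pos: [489.4, 208.8, 99.6]
tcp_rot: [3.141, 0.0, 2.303]
ft_force: [-1.1, -0.5, 8.3]
opening: 0.166
```

>>> {"api": "drive_tool", "payload": {
  "commands": [
    {"dx":0,"dy":0,"dz":0,"yaw":-5},
    {"dx":0,"dy":0,"dz":0,"yaw":-5},
    {"dx":0,"dy":0,"dz":0,"yaw":-5},
    {"dx":0,"dy":0,"dz":0,"yaw":0},
    {"dx":0,"dy":0,"dz":0,"yaw":0}
  ]
}}

```text
t: 10.37
eef_pos: [489.4, 208.8, 99.6]
tcp_rot: [3.141, 0.0, 2.045]
ft_force: [-0.3, 0.2, 8.8]
opening: 0.166
```

```bash
python3 - <<'E'
from h import *
s=env.state();print(s['t'],s['eef_pos'],np.degrees(s['tcp_rot']),s['ft_force'],s['moment'])
E
```

```text
10.3667 [489.41967244 208.83564747  99.55191395] [1.79956132e+02 7.89810474e-03 1.17154046e+02] [-0.31279524  0.18853297  8.77745145] [ 0.00417281 -0.08261689 -0.09127981]
```

>>> {"api": "drive_tool", "payload": {
  "commands": [
    {"dx":0,"dy":0,"dz":1,"yaw":-1},
    {"dx":0,"dy":0,"dz":1,"yaw":0},
    {"dx":0,"dy":0,"dz":1,"yaw":0},
    {"dx":0,"dy":0,"dz":0,"yaw":0},
    {"dx":0,"dy":0,"dz":0,"yaw":0}
  ]
}}

```text
t: 10.78
eef_pos: [489.3, 208.8, 102.2]
tcp_rot: [3.141, 0.0, 2.028]
ft_force: [0.6, -0.1, 4.0]
opening: 0.167
```

>>> {"api": "drive_tool", "payload": {
  "commands": [
    {"dx":0,"dy":0,"dz":1,"yaw":0},
    {"dx":0,"dy":0,"dz":0,"yaw":0},
    {"dx":0,"dy":0,"dz":0,"yaw":0}
  ]
}}

```text
t: 11.03
eef_pos: [489.3, 208.8, 103.2]
tcp_rot: [3.141, 0.0, 2.028]
ft_force: [1.2, 1.8, 3.9]
opening: 0.166
```

>>> {"api": "drive_tool", "payload": {
  "commands": [
    {"dx":0,"dy":0,"dz":1,"yaw":0},
    {"dx":0,"dy":0,"dz":0,"yaw":0},
    {"dx":0,"dy":0,"dz":0,"yaw":0}
  ]
}}

```text
t: 11.28
eef_pos: [489.3, 208.8, 103.7]
tcp_rot: [-3.141, -0.0, 2.028]
ft_force: [3.8, 0.1, -7.9]
opening: 0.161
```

```bash
python3 - <<'E'
from h import *
s=env.state();print(s['t'],s['eef_pos'],np.degrees(s['tcp_rot']),s['ft_force'],s['moment'])
im=save('scene','s6.png'); cv2.imwrite('pics/s6c.png',cv2.resize(im[100:260,300:470],None,fx=3.5,fy=3.5)[:,:,::-1])
E
```

```text
11.2833 [489.26243977 208.78467834 103.65539687] [-1.79988135e+02 -2.17661922e-03  1.16196472e+02] [ 3.75427732  0.11678686 -7.88804273] [ 0.32011101 -1.22068553  0.00907901]
```

View pics/s6c.png

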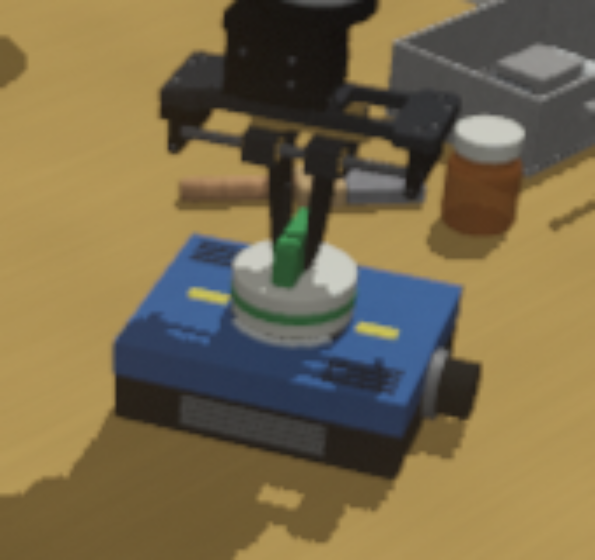

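The upward pull is resisted (−7.9 N), so the lugs are under the ledges. I'll relax the pull by 1 mm, open the fingers and lift off.

>>> {"api": "drive_tool", "payload": {
  "commands": [
    {"dx":0,"dy":0,"dz":-1,"yaw":0},
    {"dx":0,"dy":0,"dz":0,"yaw":0},
    {"dx":0,"dy":0,"dz":0,"yaw":0}
  ]
}}

```text
t: 11.58
eef_pos: [489.3, 208.8, 103.5]
tcp_rot: [3.141, 0.0, 2.028]
ft_force: [2.9, -0.4, 3.1]
opening: 0.167
```

>>> {"api": "drive_tool", "payload": {
  "commands": [
    {"dx":0,"dy":0,"dz":0,"yaw":0},
    {"dx":0,"dy":0,"dz":0,"yaw":0},
    {"dx":0,"dy":0,"dz":0,"yaw":0},
    {"dx":0,"dy":0,"dz":0,"yaw":0},
    {"dx":0,"dy":0,"dz":0,"yaw":0}
  ],
  "grip": 0.5
}}

```text
t: 12.0
eef_pos: [489.0, 208.7, 103.0]
tcp_rot: [-3.141, -0.0, 2.028]
ft_force: [-0.2, -0.1, -0.4]
opening: 0.459
```

>>> {"api": "drive_tool", "payload": {
  "commands": [
    {"dx":0,"dy":0,"dz":5,"yaw":0},
    {"dx":0,"dy":0,"dz":15,"yaw":0},
    {"dx":0,"dy":0,"dz":30,"yaw":0},
    {"dx":0,"dy":0,"dz":30,"yaw":0},
    {"dx":0,"dy":0,"dz":30,"yaw":0}
  ]
}}

```text
t: 12.42
eef_pos: [488.8, 208.7, 214.7]
tcp_rot: [-3.141, -0.0, 2.028]
ft_force: [-0.3, 0.2, 0.3]
opening: 0.499
```

>>> {"api": "drive_tool", "payload": {
  "commands": [
    {"dx":10,"dy":-30,"dz":0,"yaw":0},
    {"dx":10,"dy":-30,"dz":0,"yaw":0},
    {"dx":10,"dy":-30,"dz":0,"yaw":0},
    {"dx":0,"dy":0,"dz":0,"yaw":0},
    {"dx":0,"dy":0,"dz":0,"yaw":0}
  ]
}}

```text
t: 12.83
eef_pos: [519.4, 117.6, 213.4]
tcp_rot: [3.141, -0.0, 2.025]
ft_force: [-0.7, 0.6, 0.1]
opening: 0.502
```

```bash
python3 - <<'E'
from h import *
s=env.state();print(s['t'],s['eef_pos'],s['ft_force'])
im=save('scene','s7.png'); cv2.imwrite('pics/s7c.png',cv2.resize(im[100:260,300:470],None,fx=3.5,fy=3.5)[:,:,::-1])
im=save('wrist','w7.png'); save('top','t7.png')
for a,c,r in blobs(im,'green',(0,0,640,480)):
    P=np.array([at_z('wrist',p,127) for p in cv2.boxPoints(r)]); print(a,c,r,P[:,:2].tolist())
E
```

```text
12.8333 [519.43564938 117.64163288 213.43248551] [-0.71641139  0.63779127  0.0644952 ]
1757 [336.02333523 108.66420034] ((336.5, 108.5), (83.0, 21.0), 90.0) [[470.46822018505264, 231.12216576656226], [483.1710929336322, 237.6305601534748], [508.91969526426647, 185.78358411718668], [496.0502038923069, 179.31793802260677]]
```

View pics/s7c.png

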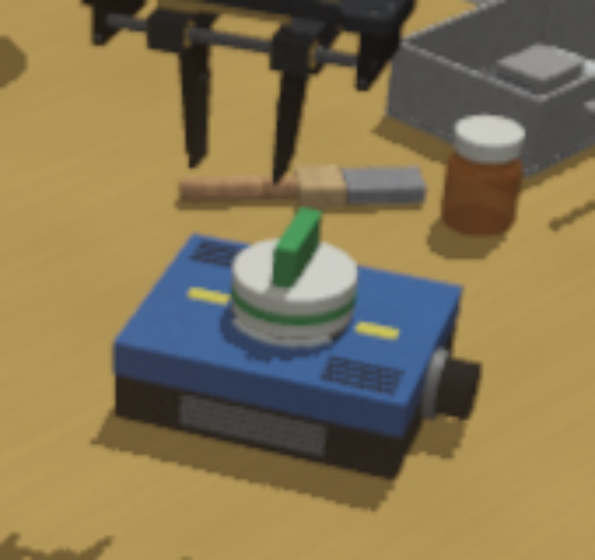

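View pics/t7.png

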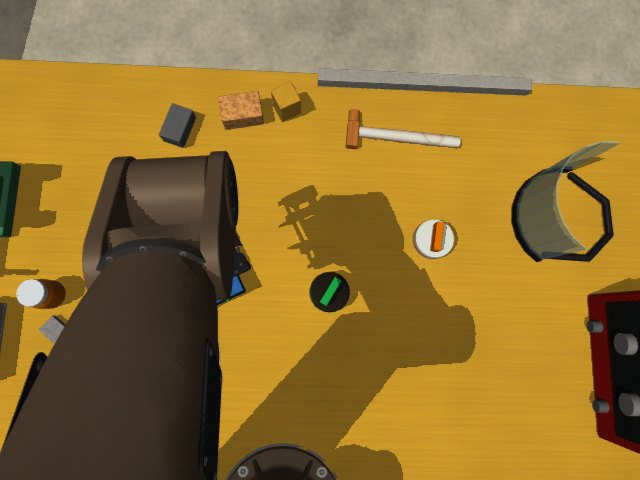

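View pics/w7.png

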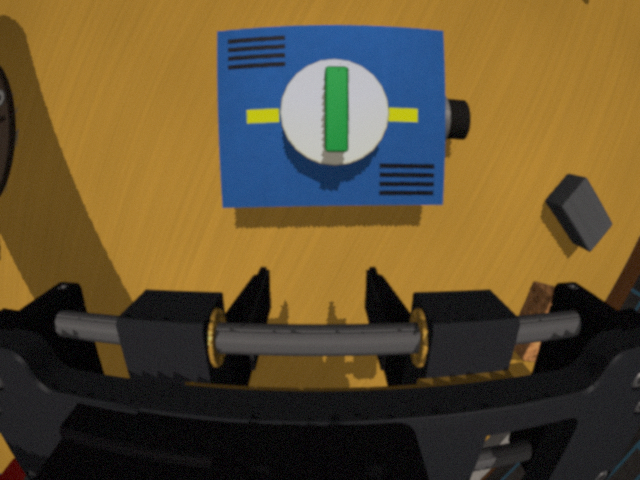

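The filter sits level in the port with its bar (336,108) at right angles to the yellow marks (263,116 and 403,115). The sooty and orange filters haven't moved, and the gripper is clear.

```bash
python3 - <<'E'
from h import *
print(env.job_done())
E
```

```text
the job is handed in; nothing more can be done
None
```

The fresh filter is fitted and locked in the blower's port, and I handed the job in at about 13 s. I set the lugs into the slots, pushed the filter down about 16 mm with under 10 N, and turned it about 91° clockwise. I then let it rise onto the ledges, opened the fingers and moved clear.

- **Lock test:** before I let go, an upward pull was resisted with about 8 N, so the lugs are held.
- **Final pictures:** the filter sits level, with its bar at right angles to the yellow marks. The sooty and orange filters are where they were, and the wrist force is near zero.
- **Small disagreements:** the top and wrist cameras differed by 2–4 mm on positions, so I aimed mostly by the wrist camera. The height of the gripper puts the locked filter about 12 to 12.5 mm down instead of 13, which is within what the grip and calibration can resolve.

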